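# Load two deep combustion boats from the pocket tray into the carrier

### The job

Load two of the three deep porcelain boats from the grey pocket tray into the grey metal carrier, each lying fully down in a bay of its own, any bays. Take them one at a time: pluck a boat by its long sides, set it down upright on the bare cork pad and let go, then take it again by its two ends and lower it into a free bay before fetching the next. The boats are fragile, so set them down without dropping them; leave the third deep boat and the shallow one in their pockets and the other things on the bench where they are.

Things in the scene. Friction and masses are not known exactly. Their poses are not given: they have to be found in the camera images.
- tray: fixed grey plastic tray, 154 (x) x 170 mm (y), left or right of the cork pad. Origin: centre of underside, z up. Floor 4 mm thick; pockets at x = +-35, y = +-40 mm, boats lengthwise along x. End walls 26 mm above the bench bar an end grip; cheeks 18 mm above the bench cover 10 mm of each side at its ends; the middle 46 mm of the long sides is open for fingers. Boats have 2 mm play.
- plate_top (a point): centre of the top face of the bare cork set-down pad, 120 x 120 mm, 8 mm thick, fixed on the bench between tray and carrier; x and y along its edges, z up
- carrier: fixed grey metal carrier, all bays empty at the start. Origin: centre of underside, z up. Base 84 (x) x 144 (y) x 6 mm; four walls along x, 70 mm long, 4 mm thick, tops 28 mm above the bench, make three bays side by side across y, 34 mm wide, 38 mm apart. The bay ends are open but for a 3 mm high lip on the base, 35 mm from the middle.
- bay_1 (a point): centre of a deep boat seated in bay 1 of the carrier (19 mm above the bench, 13 mm above the bay's floor); x runs along the bay, the boat's 62 mm length goes along it, either way round; z up
- bay_2 (a point): centre of a deep boat seated in bay 2 of the carrier (19 mm above the bench, 13 mm above the bay's floor); x runs along the bay, the boat's 62 mm length goes along it, either way round; z up
- bay_3 (a point): centre of a deep boat seated in bay 3 of the carrier (19 mm above the bench, 13 mm above the bay's floor); x runs along the bay, the boat's 62 mm length goes along it, either way round; z up
- boat_a_mid (a point): white porcelain trough, open on top, 62 x 26 mm and 26 mm high outside, walls 3.5 mm. This point is its centre, 13 mm above its underside; x runs along its 62 mm length, y across its 26 mm width, z up out of its mouth. One of the three deep boats, all alike (about 60 g)
- boat_b_mid (a point): white porcelain trough, open on top, 62 x 26 mm and 26 mm high outside, walls 3.5 mm. This point is its centre, 13 mm above its underside; x runs along its 62 mm length, y across its 26 mm width, z up out of its mouth. One of the three deep boats, all alike (about 60 g)
- boat_c_mid (a point): white porcelain trough, open on top, 62 x 26 mm and 26 mm high outside, walls 3.5 mm. This point is its centre, 13 mm above its underside; x runs along its 62 mm length, y across its 26 mm width, z up out of its mouth. One of the three deep boats, all alike (about 60 g)
- boat_low_mid (a point): white porcelain trough, open on top, 62 x 26 mm and 14 mm high outside, walls 3.5 mm. This point is its centre, 7 mm above its underside; x runs along its 62 mm length, y across its 26 mm width, z up out of its mouth. The one shallow boat; it stays in the tray
- marker: marker pen lying at the front, 134 mm long; origin at the centre of its underside. Bystander, loose
- tweezers: steel tweezers lying at the back, right of the weight, 126 mm long; origin at the centre of its underside. Bystander, loose
- weighing_bottle: small glass weighing bottle with stopper, 41 mm wide, 45 mm high, behind the cork pad; origin at the centre of its underside. Bystander, loose
- weight: brass-coloured calibration weight, 21 mm wide, 33 mm high, behind the cork pad; origin at the centre of its underside. Bystander, loose
- sample_bottle: amber sample bottle with white cap, 49 mm wide, 119 mm high, at the right; origin at the centre of its underside. Bystander, loose
- stapler: stapler, 128 mm long, 58 mm high, at the right; origin at the centre of its underside. Bystander, loose
- mouse: black computer mouse, 112 x 60 x 36 mm, at the left; origin at the centre of its underside. Bystander, loose
- brush: flat paint brush, 162 mm long, at the left; origin at the centre of its underside. Bystander, loose
- boat_a: the same boat as boat_a_mid; origin at the centre of its underside
- boat_b: the same boat as boat_b_mid; origin at the centre of its underside
- boat_c: the same boat as boat_c_mid; origin at the centre of its underside
There are look-alikes about, which are no part of the job. Leave any green or pink look-alike of the boat_b alone. Of the things shaped like the carrier, the grey one is meant.

How it is judged:
By the outcome, as a careful person would: the job done as asked, in the order asked, and still so for the second after the job is handed in, with the robot touching nothing.
It also fails if it takes over 72 s, if anything falls off the work surface, if the arm or the gripper's body presses on something with over 40 N, if the wrist force passes 120 N, or if a joint passes its speed limit or range.

### The arm

A 6-joint arm with a two-finger parallel gripper is mounted at the origin on a cart in front of the work surface, level with it; the furniture and walls round the work are solid. World frame = base frame: x ahead of the robot, y to its left, z up, the work surface at z = 0. Lengths are in mm, angles in rad, forces in N, time in s.
With the tool pointing down it reaches from about 300 to 775 mm from the base axis. Payload 14.6 kg.
Tool frame: the origin (TCP) lies at the very end of the fingers, on their centre line; the grasp point (between the pads) lies 19 mm behind it (env.pinch_z is the distance from the TCP to the grasp point, in mm); z points along the fingers, y is the line along which they close (so a half turn about z gives the same grasp; the last joint's range is limited). The gripper opens to 94 mm and grips with 3 to 60 N. Pads are 16 mm wide; open, the fingers measure 119 mm over their backs; the gripper's body (75 mm by 177 mm) begins 78 mm behind the grasp point.
Start: joints at [-1.229, 0.3, 1.521, -0, 1.321, -0.067], TCP at [218.622, -504.672, 205.446] pointing down, gripper open.
Joint ranges: [-3.03, 3.03], [-0.79, 2.21], [0.23, 2.52], [-1.04, 4.18], [0, 3.07], [-2.55, 2.55]. Speed limits (rad/s): [2.22, 2.22, 2.57, 3.14, 3.14, 3.14].

### API

Orientations are given as a rotation vector (axis times angle).
In Python, from plant import env gives the robot as it stands.
- The arm moves only by the tool arm_command, never from a script. Its argument "plan" is one flat list of numbers, 6 for each row, row after row: the shift along the tool's x, y, z scaled (see below), then the turn, a rotation vector about the tool's x, y, z scaled (see below). A call has 1 to 8 rows; each row shifts and turns the commanded pose from where the row before left it, along the tool's axes as they then stand; what a row does not reach is not made up. The controller multiplies each number of a shift by 0.04 m and each number of a turn by pi/2 rad. A row lasts 1/10 s, in which the tool goes at most 50 mm and 8.59 degrees, less where a joint would pass 70% of its speed; a pose out of reach is approached as far as the arm can. A call with a number of a shift or a turn outside -1 to 1 is refused whole. A call with a gripper value outside its range is refused whole. "hand" is the opening, from 0 (shut) to 1 (fully open), set as the call begins (left out, the last holds). The fingers move at their own pace and stop on an object; the grip force is fixed at half the most. Time passes only in rows, so rows that do not move let the fingers close. It gives the time, the measured TCP pose, the force, the opening and the grip force at its end, in the units of the state.
- env.get_state(): the state, without advancing time (a new reading comes with each control period).
- env.get_image(name): name is "scene" or "top" or "wrist"; returns a dict with "img" (420x560x3 uint8, red, green, blue), "depth" (420x560 float32, mm along the optical axis (not along the pixel's ray), 0 where there is no reading), "vfov" (degrees; the focal length in pixels is half the picture's height over the tangent of half this angle, whatever the lens; pixels are square), "cx", "cy" (the principal point, pixels), "R" (3x3) and "t" (3): a world point X has camera coordinates R X + t; the wrist camera has in their place "mount" (4x4, takes a point from camera to tool coordinates, whose origin is the TCP and whose axes are the flange's). Camera axes: x right, y down, z forward; pixel columns grow to the right and rows downward; lengths in mm; the calibration is good to about 2 mm. The wrist camera is an equidistant fisheye: a pixel r from the principal point sees the ray r / f radians off the axis. A picture is of the moment at which its call begins: read the wrist's pose just before it.
- env.sign_off(): hands the job in; it is judged then, once.
The state is a dict: "t": time; "joints": joint angles; "joint_vel": joint speeds; "joint_efforts": joint torques, N m; "tool_pos": TCP position; "tcp_rot": TCP orientation; "force": force on the tool from outside, world axes, zero at the start; "torque": the same for the moment, N m; "width": finger opening in mm; "finger_force": force on a finger pad.
Only numpy, scipy, OpenCV 4.12 (cv2) and the standard library are available. Lean on these libraries where they do the work, as an engineer would, in place of code of your own. Each camera call takes 0.05 s, during which the arm holds its last target. There are 200 camera calls.

## Working session

There is one attempt and no reset: what is moved stays moved. The work goes in short steps, Python scripts to look and compute and a tool call to move; the robot and the scene stay as the last step left them, time stands still between calls to the robot, and variables do not carry over. Pictures are saved under pics/ and viewed, at most 10 in all, crops included, and the job is handed in when it is done.

Besides the shell and the picture viewer there is one more tool, called after "Request:" as name(argument=value, ...) on one line, values as JSON. arm_command: Moves the arm, as the interface text tells. Shifts and turns lie within -1 to 1; 1 stands for 0.04 m of shift or pi/2 rad of turn. Its arguments: {"type":"object","properties":{"plan":{"type":"array","items":{"type":"number","minimum":-1,"maximum":1}},"hand":{"type":"number"}},"required":["plan"]}

```bash
mkdir -p pics; cat > h.py <<'E'
import numpy as np,cv2
from plant import env
from scipy.spatial.transform import Rotation as Ro
def cam(n):
    d=env.get_image(n); d['f']=210/np.tan(np.radians(d['vfov']/2)); return d
def save(d,n): cv2.imwrite('pics/'+n,cv2.cvtColor(d['img'],cv2.COLOR_RGB2BGR))
def ray(d,u,v,pose=None):
    if pose is None:
        R=np.array(d['R']);t=np.array(d['t'])
        return -R.T@t, R.T@np.array([(u-d['cx'])/d['f'],(v-d['cy'])/d['f'],1])
    x,y=u-d['cx'],v-d['cy'];r=np.hypot(x,y);a=r/d['f']
    c=np.array([np.sin(a)*x/max(r,1e-9),np.sin(a)*y/max(r,1e-9),np.cos(a)])
    M=np.array(d['mount']);p,T=pose
    return p+T@M[:3,3], T@(M[:3,:3]@c)
def onz(o,r,z): return o+r*(z-o[2])/r[2]
def pose():
    s=env.get_state();return np.array(s['tool_pos']),Ro.from_rotvec(s['tcp_rot']).as_matrix()
E
python3 - <<'E'
from h import *
s=env.get_state();print({k:np.round(v,3).tolist() for k,v in s.items()})
print(env.pinch_z)
P=pose();print(P[1].round(3))
for n in ['scene','top']:
    d=cam(n);save(d,n+'0.png');print(n,d['vfov'],d['cx'],d['cy'],d['f']);
    R=np.array(d['R']);print(R.round(3),(-R.T@d['t']).round(1))
d=cam('wrist');save(d,'wrist0.png');print(d['f'],d['cx'],d['cy'],np.round(d['mount'],3))
E
```

```text
{'t': 0.0, 'joints': [-1.229, 0.3, 1.522, -0.0, 1.321, -0.067], 'joint_vel': [0.002, -0.0, 0.002, -0.0, 0.002, 0.002], 'joint_efforts': [0.002, -53.181, -35.274, 0.071, 0.024, -0.0], 'tool_pos': [218.529, -504.433, 204.872], 'tcp_rot': [-3.075, -0.637, 0.0], 'force': [-0.61, 0.059, -0.317], 'torque': [-0.01, 0.062, -0.021], 'finger_force': 0.0, 'width': 94.053}
18.8
[[ 0.918  0.397 -0.   ]
 [ 0.397 -0.918  0.001]
 [ 0.    -0.001 -1.   ]]
scene 54.03655210129577 281.0200995108725 209.78807487222275 411.8234078880073
[[ 0.746 -0.665  0.018]
 [-0.453 -0.527 -0.719]
 [ 0.488  0.529 -0.694]] [-129.8 -649.6 1000.2]
top 46.966988562982 287.0904988862503 208.21693930945779 483.34766709130224
[[-0.003 -1.     0.009]
 [-0.995  0.002 -0.104]
 [ 0.104 -0.009 -0.995]] [ 391.2   98.3 1668.5]
325.19226210127806 275.45022566855505 205.3234017197753 [[   0.      -0.957   -0.291   84.644]
 [   1.       0.      -0.      -0.997]
 [   0.      -0.291    0.957 -179.352]
 [   0.       0.       0.       1.   ]]
```

View pics/top0.png

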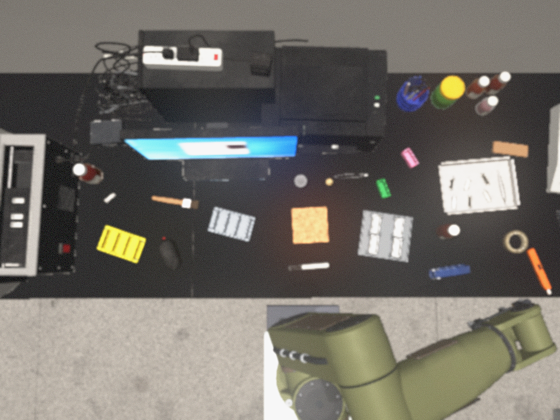

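View pics/scene0.png

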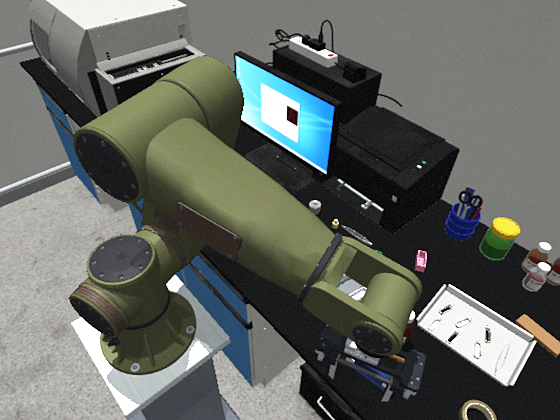

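The top view shows the tray at about (386,235), the pad at (310,225) and the grey carrier at (232,224); the yellow carrier is the look-alike. In the scene view the arm hides the work. I'll measure from the top view first.

```bash
python3 - <<'E'
from h import *
d=cam('top');im=d['img'];hsv=cv2.cvtColor(im,cv2.COLOR_RGB2HSV)
def W(u,v,z): return onz(*ray(d,u,v),z)[:2].round(1)
def box(m,x0,x1,y0,y1,z,n,amin=30):
    k=np.zeros(m.shape,np.uint8);k[y0:y1,x0:x1]=m[y0:y1,x0:x1]
    for c in cv2.findContours(k,cv2.RETR_EXTERNAL,cv2.CHAIN_APPROX_NONE)[0]:
        if cv2.contourArea(c)<amin: continue
        p=np.array([W(*q[0],z) for q in c],np.float32)
        r=cv2.minAreaRect(p);print(n,cv2.contourArea(c),np.round(r[0],1),np.round(r[1],1),round(r[2],1))
S,V=hsv[...,1],hsv[...,2]
g=((V>70)&(S<90)).astype(np.uint8)
box(g,200,262,195,250,6,'carrier')
box(g,350,420,200,270,10,'tray',300)
o=((hsv[...,0]<25)&(S>60)&(V>120)).astype(np.uint8)
box(o,285,335,200,250,8,'pad',300)
w=((V>195)).astype(np.uint8)
box(w,350,420,200,270,26,'boat',15)
c=cv2.resize(im[190:280,195:425],None,fx=3.4,fy=3.4,interpolation=cv2.INTER_CUBIC);cv2.imwrite('pics/c1.png',c[...,::-1])
for n,(u,v,z) in dict(wb=(301,181,45),wt=(329,182,33),marker=(309,267,10),green=(383,188,20),bottle=(450,231,100),mouse=(169,252,30),brush=(175,202,5)).items(): print(n,W(u,v,z))
E
```

```text
carrier 1196.0 [511.8 273.5] [159.9  97.7] 75.3
tray 3691.0 [ 474.7 -252.6] [242.5 237.3] 89.8
pad 1314.5 [508.7   5.7] [128.4 128.8] 3.1
boat 1122.5 [ 467.6 -259.5] [126.4 141.7] 82.8
boat 164.5 [ 478.1 -181.7] [ 22.7 139. ] 81.5
wb [654.4  35.7]
wt [652.8 -60.7]
marker [363.6   8.7]
green [ 633.7 -248.2]
bottle [ 480.2 -446.7]
mouse [415.5 481.3]
brush [588.  470.4]
```

View pics/c1.png

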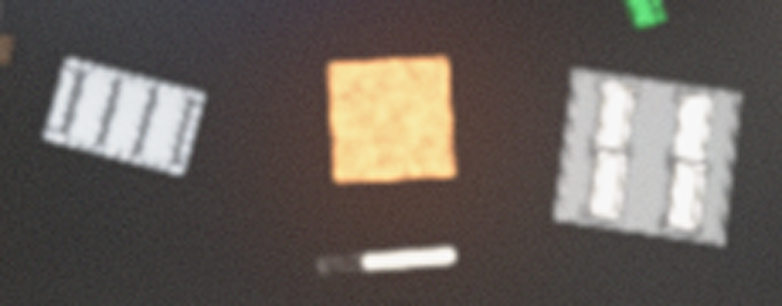

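The crop shows the carrier at left with its bays tilted about 14°, the pad in the middle, and the tray at right with its four boats tilted about 7°. I'll move over the tray for a close look.

```bash
cat >> h.py <<'E'
def plan(x,y,z,yaw,n,p=None,T=None,dec=2):
    """n equal rows from the measured pose to x,y,z (mm), yaw (deg) of tool x, pointing down"""
    if p is None: p,T=pose()
    y0=np.degrees(np.arctan2(T[1,0],T[0,0])); dy=(yaw-y0+180)%360-180
    rows=[];q=np.array(p,float);d=(np.array([x,y,z])-p)/n
    for i in range(n):
        a=np.radians(y0+dy*i/n);X=np.array([np.cos(a),np.sin(a),0]);Y=np.array([np.sin(a),-np.cos(a),0])
        rows.append(np.round([d@X/40,d@Y/40,-d[2]/40,0,0,-dy/n/90],dec+1).tolist())
    print('step mm %.1f deg %.2f'%(np.linalg.norm(d),dy/n))
    for r in rows: print(r)
E
python3 -c "
from h import *
plan(470,-200,200,-7.6,12)"
```

```text
step mm 32.9 deg -2.59
[0.733, -0.374, 0.011, 0.0, 0.0, 0.029]
[0.715, -0.407, 0.011, 0.0, 0.0, 0.029]
[0.696, -0.438, 0.011, 0.0, 0.0, 0.029]
[0.676, -0.469, 0.011, 0.0, 0.0, 0.029]
[0.654, -0.499, 0.011, 0.0, 0.0, 0.029]
[0.631, -0.528, 0.011, 0.0, 0.0, 0.029]
[0.606, -0.556, 0.011, 0.0, 0.0, 0.029]
[0.58, -0.583, 0.011, 0.0, 0.0, 0.029]
[0.554, -0.609, 0.011, 0.0, 0.0, 0.029]
[0.526, -0.633, 0.011, 0.0, 0.0, 0.029]
[0.496, -0.656, 0.011, 0.0, 0.0, 0.029]
[0.466, -0.678, 0.011, 0.0, 0.0, 0.029]
```

Request:
arm_command(plan=[0.73,-0.37,0.01,0,0,0.029,0.72,-0.41,0.01,0,0,0.029,0.7,-0.44,0.01,0,0,0.029,0.68,-0.47,0.01,0,0,0.029,0.65,-0.5,0.01,0,0,0.029,0.63,-0.53,0.01,0,0,0.029,0.61,-0.56,0.01,0,0,0.029,0.58,-0.58,0.01,0,0,0.029])

```text
t: 1.0
tool_pos: [387.5, -300.4, 202.2]
tcp_rot: [-3.141, -0.067, 0.0]
force: [0.3, 0.7, 0.6]
width: 93.9
finger_force: 0.0
```

Request:
arm_command(plan=[0.55,-0.61,0.01,0,0,0.029,0.53,-0.63,0.01,0,0,0.029,0.5,-0.66,0.01,0,0,0.029,0.47,-0.68,0.01,0,0,0.029,0,0,0,0,0,0,0,0,0,0,0,0])

```text
t: 1.6
tool_pos: [471.4, -200.0, 200.4]
tcp_rot: [-3.134, 0.213, 0.001]
force: [-0.1, -0.3, 0.9]
width: 94.3
finger_force: 0.0
```

```bash
python3 - <<'E'
from h import *
P=pose();d=cam('wrist');save(d,'w1.png');np.savez('w1.npz',p=P[0],T=P[1],img=d['img'])
print(P[0].round(1),P[1].round(3),env.get_state()['t'])
E
```

```text
[ 471.4 -200.   200.4] [[ 0.991 -0.135 -0.   ]
 [-0.135 -0.991  0.   ]
 [-0.001 -0.    -1.   ]] 1.65
```

View pics/w1.png

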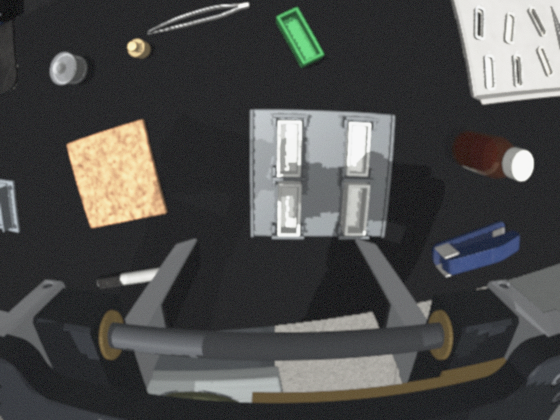

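The tray sits around (322,175) with four boats at about (289,148), (359,148), (289,210) and (355,210). The pad is at (117,173). Next: find the shallow boat and measure heights from a second viewpoint.

```bash
python3 - <<'E'
from h import *
P=pose();d=cam('wrist');dep=d['depth'];im=d['img']
for n,(u0,u1,v0,v1) in dict(TL=(274,304,116,180),TR=(344,374,116,180),BL=(274,304,181,238),BR=(340,372,181,238)).items():
    # height of each pixel from depth along the axis
    hs=[]
    for v in range(v0,v1,2):
        for u in range(u0,u1,2):
            if dep[v,u]<=0: continue
            x,y=u-d['cx'],v-d['cy'];a=np.hypot(x,y)/d['f']
            o,r=ray(d,u,v,P); X=o+r*dep[v,u]/np.cos(a); hs.append(X[2])
    print(n,np.percentile(hs,[5,25,50,75,90,98]).round(1))
c=cv2.resize(im[100:245,240:405],None,fx=4,fy=4,interpolation=cv2.INTER_CUBIC);cv2.imwrite('pics/c2.png',c[...,::-1])
E
```

```text
TL [ 3.9  7.1  8.4 27.5 30.6 31.4]
TR [ 3.8  7.3  9.5 18.1 19.6 26.4]
BL [ 4.1  7.4  9.5 27.7 30.9 31.8]
BR [ 4.1  7.6 17.4 26.8 30.4 31.4]
```

View pics/c2.png

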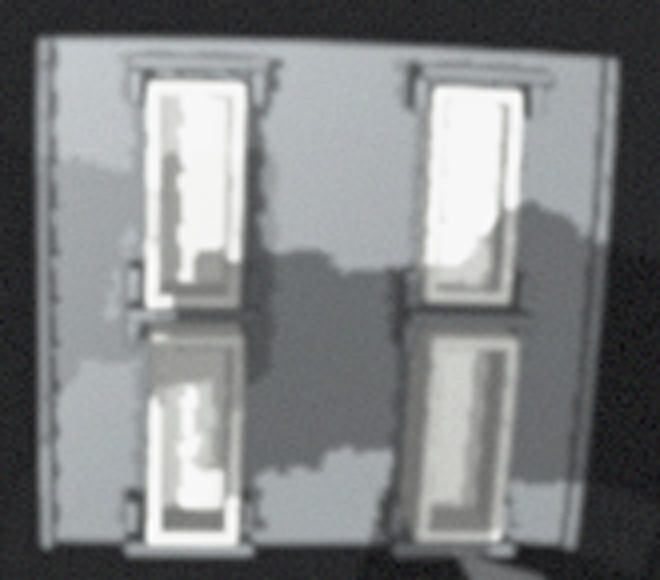

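The top-right boat at (360,148) is the shallow one, with its rim at about 18 mm; the other three have rims at about 30 mm. I'll take TL and BL.

```bash
python3 - <<'E'
from h import *
z=np.load('w1.npz');P=(z['p'],z['T']);d=cam('wrist')
for n,c in dict(TL=[(144,79),(249,80),(242,309),(143,306)],BL=[(149,331),(245,332),(241,546),(144,545)]).items():
    w=np.array([onz(*ray(d,240+u/4,100+v/4,P),30)[:2] for u,v in c])
    e=(w[0]+w[1]-w[2]-w[3])/2
    print(n,w.mean(0).round(1),'len',np.linalg.norm(e).round(1),'wid',np.linalg.norm((w[0]+w[3]-w[1]-w[2])/2).round(1),'yaw',np.degrees(np.arctan2(e[1],e[0])).round(1))
m=w=None
hsv=cv2.cvtColor(d['img'],cv2.COLOR_RGB2HSV);m=((hsv[...,1]>70)&(hsv[...,0]<30)&(hsv[...,2]>110)).astype(np.uint8);m[:, 200:]=0;m[:100]=0;m[240:]=0
c=max(cv2.findContours(m,0,1)[0],key=cv2.contourArea)
p=np.array([onz(*ray(d,*q[0],P),8)[:2] for q in c],np.float32);print('pad',cv2.minAreaRect(p))
E
```

```text
TL [ 511.  -219.2] len 62.4 wid 27.6 yaw -8.4
BL [ 441.7 -210.4] len 63.6 wid 27.4 yaw -8.2
pad ((508.5216979980469, 5.2931060791015625), (121.95558166503906, 122.92194366455078), 3.089543581008911)
```

```bash
python3 -c "
from h import *
plan(511,-219.2,80,-7.6,4)"
```

```text
step mm 32.1 deg 0.08
[0.264, 0.078, 0.754, 0.0, 0.0, -0.001]
[0.264, 0.078, 0.754, 0.0, 0.0, -0.001]
[0.264, 0.078, 0.754, 0.0, 0.0, -0.001]
[0.264, 0.079, 0.754, 0.0, 0.0, -0.001]
```

Request:
arm_command(plan=[0.26,0.08,0.75,0,0,0,0.26,0.08,0.75,0,0,0,0.26,0.08,0.75,0,0,0,0.26,0.08,0.75,0,0,0,0,0,0,0,0,0,0,0,0,0,0,0], hand=0.6)

```text
t: 2.35
tool_pos: [510.4, -219.2, 81.2]
tcp_rot: [-3.134, 0.217, 0.001]
force: [0.4, -0.6, 0.1]
width: 56.7
finger_force: 0.0
```

```bash
python3 - <<'E'
from h import *
P=pose();d=cam('wrist');save(d,'w2.png');np.savez('w2.npz',p=P[0],T=P[1],img=d['img']);print(P[0].round(1),P[1].round(3)[:,0])
im=d['img']
c=cv2.resize(im[60:360,120:440],None,fx=2,fy=2,interpolation=cv2.INTER_CUBIC);cv2.imwrite('pics/c3.png',c[...,::-1])
E
```

```text
[ 510.4 -219.2   81.2] [ 0.99  -0.138 -0.   ]
```

View pics/c3.png

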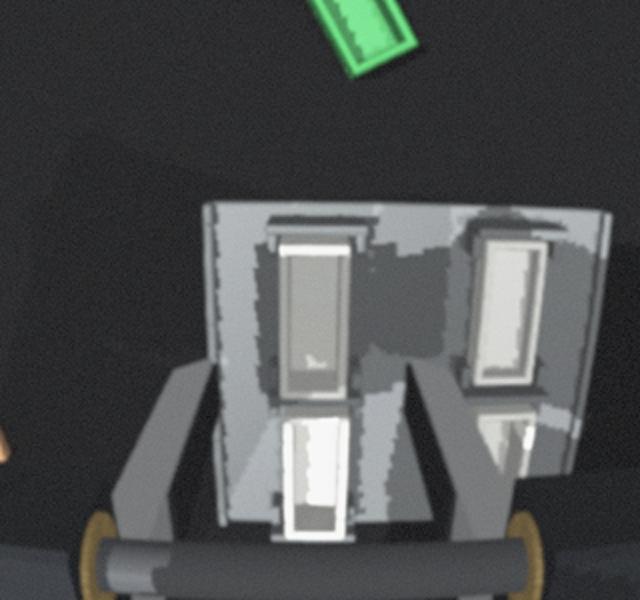

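The target boat's rim is at crop (279–350, 243–400), between the fingers with their tips at (210,365) and (408,365). Triangulating its rim with the first view.

```bash
cat >> h.py <<'E'
def tri(rs):
    A=np.zeros((3,3));b=np.zeros(3)
    for o,r in rs:
        r=r/np.linalg.norm(r);M=np.eye(3)-np.outer(r,r);A+=M;b+=M@o
    return np.linalg.solve(A,b)
E
python3 - <<'E'
from h import *
a=np.load('w1.npz');b=np.load('w2.npz');d=cam('wrist');A=(a['p'],a['T']);B=(b['p'],b['T'])
c1=[(144,79),(249,80),(242,309),(143,306)];c2=[(278,242),(351,242),(348,401),(280,400)]
w=[];t=[]
for (u,v),(s,q) in zip(c1,c2):
    r1=ray(d,240+u/4,100+v/4,A);r2=ray(d,120+s/2,60+q/2,B);t.append(tri([r1,r2]));w.append(onz(*r2,30)[:2])
t=np.array(t);w=np.array(w);print(t.round(1),t.mean(0).round(1))
e=(w[0]+w[1]-w[2]-w[3])/2;print(w.mean(0).round(1),np.linalg.norm(e),np.degrees(np.arctan2(e[1],e[0])))
f=[onz(*ray(d,120+u/2,60+365/2,B),81) for u in(210,408)];print(np.round(f,1),np.mean(f,0))
print('target xy?');plan(w.mean(0)[0],w.mean(0)[1],10,-7.6,4)
E
```

```text
[[ 543.4 -210.3   24.2]
 [ 539.8 -237.7   25.8]
 [ 478.  -228.3   31.2]
 [ 482.4 -201.8   31.5]] [ 510.9 -219.5   28.2]
[ 511.  -219.9] 63.820945703150386 -8.006560826913857
[[ 520.8 -189.1   81. ]
 [ 512.5 -248.5   81. ]] [ 516.63297896 -218.76895101   81.        ]
target xy?
step mm 18.1 deg 0.08
[0.0, 0.004, 0.453, 0.0, 0.0, -0.001]
[0.0, 0.004, 0.453, 0.0, 0.0, -0.001]
[0.0, 0.004, 0.453, 0.0, 0.0, -0.001]
[0.0, 0.004, 0.453, 0.0, 0.0, -0.001]
```

Request:
arm_command(plan=[0,0,0.55,0,0,0,0,0,0.55,0,0,0,0,0,0.4,0,0,0,0,0,0.2,0,0,0,0,0,0.12,0,0,0,0,0,0,0,0,0])

```text
t: 3.05
tool_pos: [511.1, -218.9, 8.5]
tcp_rot: [3.134, -0.216, 0.001]
force: [0.3, 0.3, 1.0]
width: 56.6
finger_force: 0.0
```

Request:
arm_command(plan=[0,0,0,0,0,0,0,0,0,0,0,0,0,0,0,0,0,0,0,0,0,0,0,0,0,0,0,0,0,0,0,0,0,0,0,0], hand=0.1)

```text
t: 3.65
tool_pos: [511.0, -219.0, 8.1]
tcp_rot: [3.134, -0.217, 0.001]
force: [0.3, -1.9, 2.3]
width: 25.5
finger_force: 30.0
```

Request:
arm_command(plan=[0,0,-0.2,0,0,0,0,0,-0.6,0,0,0,0,0,-0.8,0,0,0])

```text
t: 3.95
tool_pos: [510.1, -218.2, 71.9]
tcp_rot: [-3.133, 0.216, 0.004]
force: [0.9, -0.2, -0.5]
width: 25.7
finger_force: 30.0
```

```bash
python3 -c "
from h import *
print(env.get_state()['width'],pose()[0])
plan(508,3,60,-14.5,7)"
```

```text
25.70220722282873 [ 510.08655799 -218.17280377   71.85266094]
step mm 31.6 deg -0.94
[-0.116, -0.781, 0.042, 0.0, 0.0, 0.01]
[-0.129, -0.779, 0.042, 0.0, 0.0, 0.01]
[-0.142, -0.777, 0.042, 0.0, 0.0, 0.01]
[-0.154, -0.775, 0.042, 0.0, 0.0, 0.01]
[-0.167, -0.772, 0.042, 0.0, 0.0, 0.01]
[-0.18, -0.769, 0.042, 0.0, 0.0, 0.01]
[-0.192, -0.766, 0.042, 0.0, 0.0, 0.01]
```

Request:
arm_command(plan=[-0.12,-0.78,0,0,0,0.011,-0.13,-0.78,0,0,0,0.011,-0.14,-0.78,0,0,0,0.011,-0.15,-0.78,0.07,0,0,0.011,-0.17,-0.77,0.07,0,0,0.011,-0.18,-0.77,0.08,0,0,0.011,-0.19,-0.77,0.08,0,0,0.011,0,0,0,0,0,0])

```text
t: 4.75
tool_pos: [508.9, 5.8, 59.9]
tcp_rot: [-3.115, 0.401, 0.001]
force: [0.2, 0.5, -0.5]
width: 26.0
finger_force: 30.0
```

Request:
arm_command(plan=[0,0,0.4,0,0,0,0,0,0.3,0,0,0,0,0,0,0,0,0])

```text
t: 5.05
tool_pos: [508.5, 2.5, 30.6]
tcp_rot: [3.115, -0.406, -0.004]
force: [-0.5, 0.6, -1.0]
width: 26.0
finger_force: 30.0
```

```bash
python3 - <<'E'
from h import *
P=pose();print(P[0].round(1),P[1][:,2].round(4),np.degrees(np.arctan2(P[1][1,0],P[1][0,0])))
d=cam('wrist');save(d,'w3.png');np.savez('w3.npz',p=P[0],T=P[1],img=d['img'])
c=cv2.resize(d['img'][60:360,0:280],None,fx=2,fy=2,interpolation=cv2.INTER_CUBIC);cv2.imwrite('pics/c4.png',c[...,::-1])
E
```

```text
[508.5   2.5  30.6] [-2.8e-03  3.0e-04 -1.0e+00] -14.852518345634229
```

View pics/c4.png

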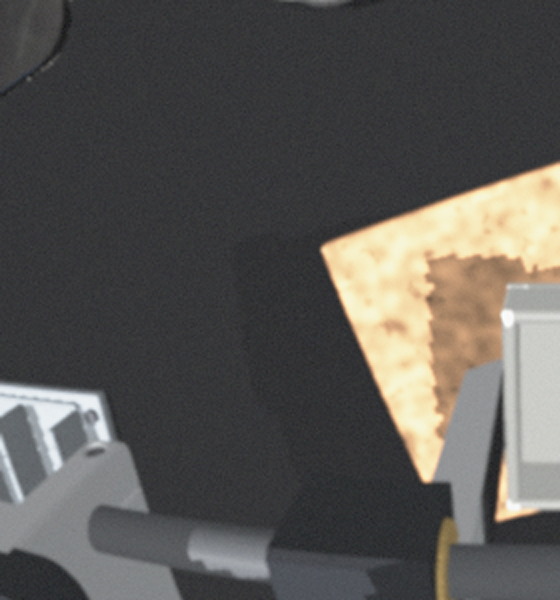

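The boat is held level above the pad, rim at crop x>505, and the carrier's corner shows at left (100,395). Lowering gently.

Request:
arm_command(plan=[0,0,0.25,0,0,0,0,0,0.12,0,0,0,0,0,0.05,0,0,0,0,0,0,0,0,0])

```text
t: 5.5
tool_pos: [509.3, 2.8, 14.8]
tcp_rot: [3.115, -0.406, -0.001]
force: [-0.4, 0.0, -0.6]
width: 25.6
finger_force: 30.0
```

Request:
arm_command(plan=[0,0,0.025,0,0,0,0,0,0,0,0,0])

```text
t: 5.7
tool_pos: [509.5, 2.8, 14.2]
tcp_rot: [-3.115, 0.405, -0.0]
force: [0.2, -0.6, -0.1]
width: 25.7
finger_force: 30.0
```

Request:
arm_command(plan=[0,0,0.025,0,0,0,0,0,0,0,0,0])

```text
t: 5.9
tool_pos: [509.4, 2.9, 13.0]
tcp_rot: [3.115, -0.405, 0.0]
force: [0.1, 0.5, -0.9]
width: 25.8
finger_force: 30.0
```

Request:
arm_command(plan=[0,0,0.02,0,0,0,0,0,0,0,0,0])

```text
t: 6.1
tool_pos: [509.4, 2.8, 12.2]
tcp_rot: [-3.115, 0.405, 0.0]
force: [-0.5, -0.3, -0.9]
width: 25.9
finger_force: 30.0
```

Request:
arm_command(plan=[0,0,0.015,0,0,0,0,0,0,0,0,0])

```text
t: 6.3
tool_pos: [509.4, 2.8, 12.1]
tcp_rot: [-3.115, 0.405, -0.0]
force: [-2.7, 0.1, 7.2]
width: 25.7
finger_force: 30.0
```

Request:
arm_command(plan=[0,0,0,0,0,0,0,0,0,0,0,0,0,0,0,0,0,0,0,0,0,0,0,0], hand=0.6)

```text
t: 6.7
tool_pos: [509.4, 2.8, 11.6]
tcp_rot: [3.115, -0.405, -0.0]
force: [0.3, -0.5, -0.6]
width: 54.1
finger_force: 0.0
```

Request:
arm_command(plan=[0,0,-0.3,0,0,0,0,0,-0.8,0,0,0,0,0,-0.8,0,0,0,0,0,-0.8,0,0,0], hand=0.85)

```text
t: 7.1
tool_pos: [509.3, 2.9, 121.8]
tcp_rot: [-3.115, 0.405, -0.001]
force: [-0.4, -0.5, -0.1]
width: 79.3
finger_force: 0.0
```

```bash
python3 -c "
from h import *
plan(508,235,160,75.5,12)"
```

```text
step mm 19.6 deg 7.53
[-0.126, -0.467, -0.08, 0.0, 0.0, -0.084]
[-0.064, -0.479, -0.08, 0.0, 0.0, -0.084]
[-0.001, -0.484, -0.08, 0.0, 0.0, -0.084]
[0.063, -0.48, -0.08, 0.0, 0.0, -0.084]
[0.125, -0.467, -0.08, 0.0, 0.0, -0.084]
[0.185, -0.447, -0.08, 0.0, 0.0, -0.084]
[0.242, -0.419, -0.08, 0.0, 0.0, -0.084]
[0.295, -0.383, -0.08, 0.0, 0.0, -0.084]
[0.342, -0.342, -0.08, 0.0, 0.0, -0.084]
[0.384, -0.294, -0.08, 0.0, 0.0, -0.084]
[0.419, -0.241, -0.08, 0.0, 0.0, -0.084]
[0.447, -0.184, -0.08, 0.0, 0.0, -0.084]
```

Request:
arm_command(plan=[-0.13,-0.47,-0.08,0,0,-0.084,-0.06,-0.48,-0.08,0,0,-0.084,0,-0.48,-0.08,0,0,-0.084,0.06,-0.48,-0.08,0,0,-0.084,0.13,-0.47,-0.08,0,0,-0.084,0.19,-0.45,-0.08,0,0,-0.084,0.24,-0.42,-0.08,0,0,-0.084,0.3,-0.38,-0.08,0,0,-0.084])

```text
t: 7.9
tool_pos: [508.6, 158.8, 146.3]
tcp_rot: [2.892, 1.227, 0.001]
force: [-1.2, 0.0, 0.3]
width: 79.6
finger_force: 0.0
```

Request:
arm_command(plan=[0.34,-0.34,-0.08,0,0,-0.084,0.38,-0.29,-0.08,0,0,-0.084,0.42,-0.24,-0.08,0,0,-0.084,0.45,-0.18,-0.08,0,0,-0.084,0,0,0,0,0,0,0,0,0,0,0,0])

```text
t: 8.5
tool_pos: [507.9, 234.9, 158.5]
tcp_rot: [2.48, 1.929, 0.0]
force: [0.2, -1.0, -0.9]
width: 79.7
finger_force: 0.0
```

```bash
python3 - <<'E'
from h import *
P=pose();print(P[0].round(1),P[1][:,2].round(4),np.degrees(np.arctan2(P[1][1,0],P[1][0,0])))
d=cam('wrist');save(d,'w4.png');np.savez('w4.npz',p=P[0],T=P[1],img=d['img'])
E
```

```text
[507.9 234.9 158.5] [ 2.e-04 -1.e-04 -1.e+00] 75.75410825197781
```

View pics/w4.png

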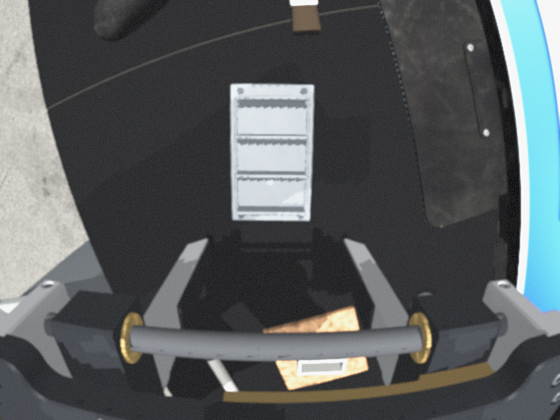

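The grey carrier is at (232–314, 84–220) with its walls at rows of about 100, 137, 178 and 212. The boat stands on the pad at (322,367). Next I'll fit the base and check the wall positions.

```bash
python3 - <<'E'
from h import *
z=np.load('w4.npz');P=(z['p'],z['T']);d=cam('wrist');im=z['img'];hsv=cv2.cvtColor(im,cv2.COLOR_RGB2HSV)
m=np.zeros(im.shape[:2],np.uint8);s=np.s_[70:233,218:330];m[s]=(hsv[s][...,2]>95)
m=cv2.morphologyEx(m,cv2.MORPH_CLOSE,np.ones((9,9)))
c=max(cv2.findContours(m,0,1)[0],key=cv2.contourArea)
for zz in (0,6):
    p=np.array([onz(*ray(d,*q[0],P),zz)[:2] for q in c],np.float32);r=cv2.minAreaRect(p);print(zz,np.round(r[0],1),np.round(r[1],1),r[2])
print(cv2.boxPoints(r).round(1))
g=cv2.cvtColor(im,cv2.COLOR_RGB2GRAY)
for u in (250,272,295): print(u,[(v,int(g[v,u-2:u+3].mean())) for v in range(84,224,2)])
for v in (125,155,195): print(v,[(u,int(g[v-2:v+3,u].mean())) for u in range(228,318,2)])
E
```

```text
0 [512.3 274.4] [148.2  87.4] 74.93560791015625
6 [512.6 275.2] [145.5  85.9] 74.93560791015625
[[452.2 216.1]
 [535.2 193.8]
 [573.  334.3]
 [490.  356.6]]
250 [(84, 200), (86, 227), (88, 229), (90, 228), (92, 228), (94, 227), (96, 218), (98, 197), (100, 132), (102, 129), (104, 130), (106, 141), (108, 218), (110, 228), (112, 229), (114, 228), (116, 227), (118, 227), (120, 226), (122, 226), (124, 226), (126, 227), (128, 226), (130, 226), (132, 222), (134, 165), (136, 209), (138, 189), (140, 131), (142, 132), (144, 177), (146, 223), (148, 225), (150, 223), (152, 224), (154, 224), (156, 223), (158, 222), (160, 221), (162, 222), (164, 222), (166, 222), (168, 222), (170, 196), (172, 128), (174, 168), (176, 212), (178, 149), (180, 178), (182, 217), (184, 218), (186, 219), (188, 219), (190, 220), (192, 219), (194, 218), (196, 218), (198, 218), (200, 218), (202, 218), (204, 215), (206, 153), (208, 126), (210, 138), (212, 214), (214, 205), (216, 208), (218, 210), (220, 123), (222, 49)]
272 [(84, 165), (86, 223), (88, 227), (90, 227), (92, 227), (94, 225), (96, 221), (98, 195), (100, 128), (1
[... 2488 characters left out ...]
 221), (292, 221), (294, 221), (296, 220), (298, 219), (300, 219), (302, 220), (304, 218), (306, 201), (308, 209), (310, 213), (312, 129), (314, 48), (316, 47)]
195 [(228, 47), (230, 61), (232, 177), (234, 216), (236, 208), (238, 207), (240, 218), (242, 217), (244, 218), (246, 217), (248, 217), (250, 219), (252, 219), (254, 218), (256, 219), (258, 218), (260, 218), (262, 218), (264, 219), (266, 219), (268, 218), (270, 218), (272, 217), (274, 218), (276, 218), (278, 219), (280, 217), (282, 217), (284, 217), (286, 216), (288, 218), (290, 222), (292, 225), (294, 231), (296, 235), (298, 236), (300, 236), (302, 233), (304, 213), (306, 223), (308, 230), (310, 192), (312, 61), (314, 51), (316, 51)]
```

```bash
python3 - <<'E'
from h import *
im=np.load('w4.npz')['img'];c=cv2.resize(im[75:230,215:330],None,fx=3.8,fy=3.8,interpolation=cv2.INTER_CUBIC);cv2.imwrite('pics/c5.png',c[...,::-1])
E
```

```text
(no output)
```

View pics/c5.png

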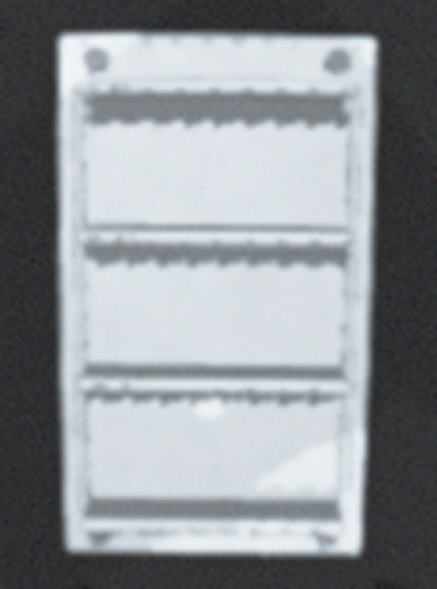

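The crop shows the four walls with light tops at crop rows of about 90, 236, 383 and 522, each with dark side faces, and the bays between them. I'll check them at z=28.

```bash
python3 - <<'E'
from h import *
z=np.load('w4.npz');P=(z['p'],z['T']);d=cam('wrist')
C=np.array([512.6,275.2]);a=np.radians(-15.06);X=np.array([np.cos(a),np.sin(a)]);Y=np.array([-X[1],X[0]])
for v in (97.5,136.5,175.8,212.5):
    w=onz(*ray(d,271,v,P),28)[:2]-C;print(v,(w@X).round(1),(w@Y).round(1))
o,_=ray(d,272,150,P);print('cam',o.round(1))
# wall ends at top (crop px): left/right ends of wall 2, 3
for l,r,v in ((82,350,236),(82,350,383)):
    L,R=[onz(*ray(d,215+u/3.8,75+v/3.8,P),28)[:2] for u in(l,r)];e=R-L;print('wall mid',((L+R)/2-C)@X,((L+R)/2-C)@Y,np.linalg.norm(e),np.degrees(np.arctan2(e[1],e[0])))
for k in (-1,0,1): print('bay',k,(C+38*k*Y).round(1))
E
```

```text
97.5 -0.6 56.9
136.5 -0.2 19.7
175.8 0.3 -18.6
212.5 0.7 -56.1
cam [528.3 317.9 337.8]
wall mid 0.609140661232875 19.37143499268519 67.2017793453735 -14.327572327496469
wall mid 1.066009298130332 -18.44289882981711 68.78398703431456 -14.269909337820168
bay -1 [502.7 238.5]
bay 0 [512.6 275.2]
bay 1 [522.5 311.9]
```

```bash
python3 -c "
from h import *
plan(509.4,2.8,90,75.2,7)"
```

```text
step mm 34.5 deg -0.08
[-0.8, 0.208, 0.243, 0.0, 0.0, 0.001]
[-0.8, 0.209, 0.243, 0.0, 0.0, 0.001]
[-0.8, 0.21, 0.243, 0.0, 0.0, 0.001]
[-0.799, 0.211, 0.243, 0.0, 0.0, 0.001]
[-0.799, 0.213, 0.243, 0.0, 0.0, 0.001]
[-0.799, 0.214, 0.243, 0.0, 0.0, 0.001]
[-0.798, 0.215, 0.243, 0.0, 0.0, 0.001]
```

Request:
arm_command(plan=[-0.8,0.21,0.24,0,0,0.001,-0.8,0.21,0.24,0,0,0.001,-0.8,0.21,0.24,0,0,0.001,-0.8,0.21,0.24,0,0,0.001,-0.8,0.21,0.24,0,0,0.001,-0.8,0.21,0.24,0,0,0.001,-0.8,0.21,0.24,0,0,0.001,0,0,0,0,0,0])

```text
t: 9.45
tool_pos: [508.6, 0.1, 89.8]
tcp_rot: [-2.492, -1.911, 0.003]
force: [-0.1, -0.1, -0.1]
width: 79.7
finger_force: 0.0
```

```bash
python3 - <<'E'
from h import *
P=pose();d=cam('wrist');save(d,'w5.png');print(P[0].round(1))
hsv=cv2.cvtColor(d['img'],cv2.COLOR_RGB2HSV)
m=((hsv[...,1]<60)&(hsv[...,2]>110)).astype(np.uint8)
# boat rim lies on the cork: expected pixel window around its centre
for c in cv2.findContours(m,0,1)[0]:
    if cv2.contourArea(c)<300: continue
    p=np.array([onz(*ray(d,*q[0],P),34)[:2] for q in c],np.float32);r=cv2.minAreaRect(p)
    if np.linalg.norm(np.array(r[0])-[509,3])<60: print(np.round(r[0],1),np.round(r[1],1),r[2],cv2.boundingRect(c))
plan(509.4,2.8,40,75.2,2)
E
```

```text
[5.086e+02 1.000e-01 8.980e+01]
[502.1   3.9] [50.3 92. ] 76.9334487915039 (208, 188, 120, 63)
step mm 25.3 deg 0.10
[0.015, 0.002, 0.631, 0.0, 0.0, -0.001]
[0.015, 0.002, 0.631, 0.0, 0.0, -0.001]
```

Request:
arm_command(plan=[0.02,0,0.6,0,0,0,0.02,0,0.6,0,0,0,0,0,0.4,0,0,0,0,0,0.2,0,0,0,0,0,0.12,0,0,0,0,0,0,0,0,0])

```text
t: 10.1
tool_pos: [509.9, 5.3, 14.2]
tcp_rot: [2.488, 1.918, 0.0]
force: [0.2, 1.0, 0.1]
width: 80.3
finger_force: 0.0
```

Request:
arm_command(plan=[0,0,0,0,0,0,0,0,0,0,0,0,0,0,0,0,0,0,0,0,0,0,0,0,0,0,0,0,0,0], hand=0.55)

```text
t: 10.6
tool_pos: [510.2, 5.0, 14.6]
tcp_rot: [2.488, 1.918, 0.001]
force: [-1.0, 0.8, 5.7]
width: 61.6
finger_force: 30.0
```

Request:
arm_command(plan=[0,0,-0.2,0,0,0,0,0,-0.7,0,0,0,0,0,-0.8,0,0,0])

```text
t: 10.9
tool_pos: [509.1, 5.1, 82.6]
tcp_rot: [-2.487, -1.917, 0.002]
force: [-0.0, -0.2, -0.4]
width: 62.0
finger_force: 30.0
```

```bash
python3 -c "
from h import *
plan(510,150,80,75.2,5)"
```

```text
step mm 29.0 deg -0.01
[0.702, -0.18, 0.013, 0.0, 0.0, 0.0]
[0.702, -0.18, 0.013, 0.0, 0.0, 0.0]
[0.702, -0.18, 0.013, 0.0, 0.0, 0.0]
[0.702, -0.18, 0.013, 0.0, 0.0, 0.0]
[0.702, -0.181, 0.013, 0.0, 0.0, 0.0]
```

Request:
arm_command(plan=[0.7,-0.18,0,0,0,0,0.7,-0.18,0,0,0,0,0.7,-0.18,0,0,0,0,0.7,-0.18,0,0,0,0,0.7,-0.18,0,0,0,0,0,0,0,0,0,0,0,0,0,0,0,0])

```text
t: 11.6
tool_pos: [510.4, 149.7, 82.2]
tcp_rot: [2.487, 1.92, -0.0]
force: [-0.5, -0.1, -0.6]
width: 62.1
finger_force: 30.0
```

```bash
python3 - <<'E'
from h import *
P=pose();d=cam('wrist');save(d,'w6.png');print(P[0].round(1),P[1][:,2].round(4),env.get_state()['width'])
g=cv2.cvtColor(d['img'],cv2.COLOR_RGB2GRAY)
for u in (255,275,295): print(u,[(v,int(g[v,u-2:u+3].mean())) for v in range(200,345,3)])
M=np.array(d['mount'])
# tool-frame x where each row at u=275 meets the plane of the rim (20 mm behind the TCP)
for v in range(220,340,10):
    o,r=ray(d,275,v,(np.zeros(3),np.eye(3)));print(v,onz(o,r,-19.6).round(1)[:2],end=' ')
E
```

```text
[510.4 149.7  82.2] [-1.e-04 -2.e-04 -1.e+00] 61.3493736838732
255 [(200, 47), (203, 46), (206, 44), (209, 46), (212, 47), (215, 47), (218, 45), (221, 45), (224, 46), (227, 42), (230, 33), (233, 115), (236, 210), (239, 190), (242, 191), (245, 192), (248, 193), (251, 239), (254, 247), (257, 247), (260, 247), (263, 247), (266, 195), (269, 165), (272, 144), (275, 146), (278, 144), (281, 168), (284, 187), (287, 248), (290, 249), (293, 46), (296, 37), (299, 36), (302, 38), (305, 37), (308, 93), (311, 138), (314, 175), (317, 155), (320, 161), (323, 165), (326, 164), (329, 175), (332, 129), (335, 86), (338, 105), (341, 118), (344, 131)]
275 [(200, 46), (203, 45), (206, 46), (209, 46), (212, 46), (215, 42), (218, 47), (221, 47), (224, 47), (227, 46), (230, 38), (233, 112), (236, 210), (239, 191), (242, 192), (245, 194), (248, 194), (251, 237), (254, 247), (257, 246), (260, 247), (263, 247), (266, 232), (269, 166), (272, 145), (275, 145), (278, 145), (281, 146), (284, 168), (287, 247), (290, 209), (293, 48), (296, 37), (299, 38), (302, 66), (305, 100), (308, 138), (311, 179), (314, 166), (317
[... 195 characters left out ...]
, (221, 45), (224, 47), (227, 48), (230, 38), (233, 116), (236, 211), (239, 191), (242, 193), (245, 193), (248, 196), (251, 240), (254, 247), (257, 247), (260, 247), (263, 247), (266, 192), (269, 166), (272, 144), (275, 145), (278, 145), (281, 163), (284, 191), (287, 246), (290, 235), (293, 46), (296, 61), (299, 110), (302, 156), (305, 169), (308, 186), (311, 173), (314, 167), (317, 163), (320, 176), (323, 175), (326, 164), (329, 171), (332, 126), (335, 85), (338, 107), (341, 119), (344, 132)]
220 [29.1 -1.1] 230 [23.5 -1.1] 240 [17.8 -1.1] 250 [11.9 -1.1] 260 [ 5.9 -1.1] 270 [-0.3 -1.1] 280 [-6.8 -1.1] 290 [-13.5  -1.1] 300 [-20.4  -1.1] 310 [-27.6  -1.1] 320 [-35.1  -1.1] 330 [-43.   -1.2]
```

```bash
python3 -c "
from h import *
plan(513.5,277.1,60,75.2,5)"
```

```text
step mm 26.0 deg -0.01
[0.623, -0.148, 0.111, 0.0, 0.0, 0.0]
[0.623, -0.148, 0.111, 0.0, 0.0, 0.0]
[0.623, -0.149, 0.111, 0.0, 0.0, 0.0]
[0.622, -0.149, 0.111, 0.0, 0.0, 0.0]
[0.622, -0.149, 0.111, 0.0, 0.0, 0.0]
```

Request:
arm_command(plan=[0.62,-0.15,0.11,0,0,0,0.62,-0.15,0.11,0,0,0,0.62,-0.15,0.11,0,0,0,0.62,-0.15,0.11,0,0,0,0.62,-0.15,0.11,0,0,0,0,0,0,0,0,0,0,0,0,0,0,0])

```text
t: 12.35
tool_pos: [513.2, 276.2, 59.9]
tcp_rot: [2.488, 1.918, -0.001]
force: [-0.0, -0.7, -1.2]
width: 61.8
finger_force: 30.0
```

```bash
python3 - <<'E'
from h import *
P=pose();d=cam('wrist');save(d,'w7.png');print(P[0].round(1))
g=cv2.cvtColor(d['img'],cv2.COLOR_RGB2GRAY)
for u in (255,295): print(u,[(v,int(g[v,u-2:u+3].mean())) for v in range(120,310,2)])
plan(513.5,277.1,40,75.2,1)
# expected rows of the wall tops
M=np.array(d['mount']);T=P[1];Y=np.array([.2554,.9668,0]);C=np.array([513.1,275.6,28])
for k in (57,19,-19):
    for e in (-2,2):
        q=M[:3,:3].T@(T.T@(C+(k+e)*Y-P[0])-M[:3,3]);a=np.arctan2(np.hypot(q[0],q[1]),q[2]);print(k+e,(np.array(q[:2])/np.hypot(*q[:2])*a*d['f']+[d['cx'],d['cy']]).round(1))
E
```

```text
[513.2 276.2  59.9]
255 [(120, 52), (122, 53), (124, 53), (126, 50), (128, 63), (130, 181), (132, 235), (134, 237), (136, 237), (138, 237), (140, 237), (142, 237), (144, 237), (146, 237), (148, 216), (150, 150), (152, 210), (154, 238), (156, 212), (158, 158), (160, 145), (162, 155), (164, 216), (166, 235), (168, 235), (170, 235), (172, 235), (174, 236), (176, 236), (178, 235), (180, 235), (182, 235), (184, 236), (186, 236), (188, 236), (190, 236), (192, 236), (194, 236), (196, 237), (198, 236), (200, 177), (202, 143), (204, 145), (206, 154), (208, 224), (210, 232), (212, 207), (214, 224), (216, 235), (218, 235), (220, 235), (222, 235), (224, 235), (226, 235), (228, 235), (230, 209), (232, 151), (234, 207), (236, 230), (238, 217), (240, 217), (242, 218), (244, 219), (246, 219), (248, 219), (250, 231), (252, 248), (254, 247), (256, 247), (258, 247), (260, 247), (262, 247), (264, 248), (266, 229), (268, 209), (270, 174), (272, 168), (274, 167), (276, 167), (278, 168), (280, 169), (282, 196), (284, 216), (286, 246), (288, 247), (290, 250), (292, 156), (294, 109), (296, 114), (298, 111), 
[... 660 characters left out ...]
20, 231), (222, 232), (224, 232), (226, 233), (228, 230), (230, 198), (232, 149), (234, 208), (236, 230), (238, 218), (240, 218), (242, 219), (244, 220), (246, 219), (248, 220), (250, 235), (252, 248), (254, 247), (256, 247), (258, 247), (260, 247), (262, 247), (264, 247), (266, 223), (268, 210), (270, 173), (272, 166), (274, 168), (276, 170), (278, 168), (280, 168), (282, 186), (284, 213), (286, 246), (288, 247), (290, 239), (292, 140), (294, 112), (296, 110), (298, 111), (300, 116), (302, 158), (304, 170), (306, 87), (308, 42)]
step mm 20.2 deg -0.01
[0.029, -0.003, 0.504, 0.0, 0.0, 0.0]
55 [277.  157.2]
59 [277.1 151.1]
17 [276.9 212.4]
21 [276.9 206.9]
-21 [276.8 262.2]
-17 [276.8 257.3]
```

Request:
arm_command(plan=[0.03,0,0.4,0,0,0,0,0,0.3,0,0,0,0,0,0.2,0,0,0,0,0,0.15,0,0,0,0,0,0,0,0,0])

```text
t: 12.9
tool_pos: [513.0, 278.0, 16.9]
tcp_rot: [-2.488, -1.918, 0.003]
force: [-0.0, -0.7, -0.5]
width: 61.6
finger_force: 30.0
```

Request:
arm_command(plan=[0,0,0.05,0,0,0,0,0,0,0,0,0])

```text
t: 13.1
tool_pos: [513.5, 278.4, 16.2]
tcp_rot: [2.488, 1.918, 0.001]
force: [0.2, 0.5, -1.3]
width: 61.4
finger_force: 30.0
```

Request:
arm_command(plan=[0,0,0.025,0,0,0,0,0,0,0,0,0])

```text
t: 13.3
tool_pos: [513.5, 278.4, 15.2]
tcp_rot: [2.488, 1.918, 0.0]
force: [0.0, -0.2, 0.7]
width: 61.4
finger_force: 30.0
```

Request:
arm_command(plan=[0,0,0.025,0,0,0,0,0,0,0,0,0])

```text
t: 13.5
tool_pos: [513.4, 278.3, 14.0]
tcp_rot: [2.488, 1.918, -0.0]
force: [0.0, 0.0, -0.8]
width: 61.8
finger_force: 30.0
```

Request:
arm_command(plan=[0,0,0.025,0,0,0,0,0,0,0,0,0])

```text
t: 13.7
tool_pos: [513.4, 278.3, 12.9]
tcp_rot: [-2.488, -1.918, 0.0]
force: [0.6, 0.2, 0.5]
width: 61.8
finger_force: 30.0
```

Request:
arm_command(plan=[0,0,0.015,0,0,0,0,0,0,0,0,0])

```text
t: 13.9
tool_pos: [513.5, 278.3, 12.7]
tcp_rot: [2.488, 1.918, 0.0]
force: [-1.5, -1.1, 3.9]
width: 61.6
finger_force: 30.0
```

Request:
arm_command(plan=[0,0,0,0,0,0,0,0,0,0,0,0,0,0,0,0,0,0], hand=0.8)

```text
t: 14.2
tool_pos: [513.4, 278.3, 12.4]
tcp_rot: [-2.488, -1.918, 0.0]
force: [0.5, -0.2, 0.6]
width: 74.7
finger_force: 0.0
```

Request:
arm_command(plan=[0,0,-0.3,0,0,0,0,0,-0.8,0,0,0,0,0,-0.9,0,0,0,0,0,-0.9,0,0,0,0,0,0,0,0,0])

```text
t: 14.7
tool_pos: [515.4, 279.2, 134.4]
tcp_rot: [2.486, 1.917, 0.013]
force: [0.7, -0.0, 0.7]
width: 75.5
finger_force: 0.0
```

```bash
python3 - <<'E'
from h import *
plan(441.7,-210.4,110,-7.6,16)
P=pose();d=cam('wrist');save(d,'w8.png');g=cv2.cvtColor(d['img'],cv2.COLOR_RGB2GRAY)
dep=d['depth']
# seated height: rim heights by depth around the bay 2
hs=[]
for v in range(150,280,2):
    for u in range(225,330,2):
        if dep[v,u]<=0: continue
        x,y=u-d['cx'],v-d['cy'];a=np.hypot(x,y)/d['f'];o,r=ray(d,u,v,P);X=o+r*dep[v,u]/np.cos(a)
        if abs((X[:2]-[513.1,275.6])@[.2554,.9668])<14 and abs((X[:2]-[513.1,275.6])@[.9668,-.2554])<34: hs.append(X[2])
hs=np.array(hs);print(len(hs),np.percentile(hs,[50,75,90,98]).round(1))
E
```

```text
step mm 31.0 deg -5.18
[-0.769, 0.083, 0.038, 0.0, 0.0, 0.058]
[-0.758, 0.152, 0.038, 0.0, 0.0, 0.058]
[-0.742, 0.22, 0.038, 0.0, 0.0, 0.058]
[-0.719, 0.286, 0.038, 0.0, 0.0, 0.058]
[-0.69, 0.35, 0.038, 0.0, 0.0, 0.058]
[-0.656, 0.411, 0.038, 0.0, 0.0, 0.058]
[-0.616, 0.468, 0.038, 0.0, 0.0, 0.058]
[-0.571, 0.522, 0.038, 0.0, 0.0, 0.058]
[-0.522, 0.571, 0.038, 0.0, 0.0, 0.058]
[-0.468, 0.616, 0.038, 0.0, 0.0, 0.058]
[-0.41, 0.656, 0.038, 0.0, 0.0, 0.058]
[-0.349, 0.69, 0.038, 0.0, 0.0, 0.058]
[-0.286, 0.719, 0.038, 0.0, 0.0, 0.058]
[-0.22, 0.742, 0.038, 0.0, 0.0, 0.058]
[-0.152, 0.759, 0.038, 0.0, 0.0, 0.058]
[-0.083, 0.769, 0.038, 0.0, 0.0, 0.058]
547 [20.5 31.7 32.8 33.5]
```

Rim height of about 32 mm means the boat is seated. On to the second boat.

Request:
arm_command(plan=[-0.77,0.08,0.04,0,0,0.058,-0.76,0.15,0.04,0,0,0.058,-0.74,0.22,0.04,0,0,0.058,-0.72,0.29,0.04,0,0,0.058,-0.69,0.35,0.04,0,0,0.058,-0.66,0.41,0.04,0,0,0.058,-0.62,0.47,0.04,0,0,0.058,-0.57,0.52,0.04,0,0,0.058])

```text
t: 15.55
tool_pos: [474.8, 32.1, 114.9]
tcp_rot: [-3.01, -0.9, 0.002]
force: [0.0, -0.7, -0.3]
width: 75.3
finger_force: 0.0
```

Request:
arm_command(plan=[-0.52,0.57,0.04,0,0,0.058,-0.47,0.62,0.04,0,0,0.058,-0.41,0.66,0.04,0,0,0.058,-0.35,0.69,0.04,0,0,0.058,-0.29,0.72,0.04,0,0,0.058,-0.22,0.74,0.04,0,0,0.058,-0.15,0.76,0.04,0,0,0.058,-0.08,0.77,0.04,0,0,0.058], hand=0.6)

```text
t: 16.35
tool_pos: [436.0, -212.5, 102.1]
tcp_rot: [-3.132, 0.232, 0.002]
force: [0.3, -0.5, -0.2]
width: 56.4
finger_force: 0.0
```

Request:
arm_command(plan=[0,0,0,0,0,0,0,0,0,0,0,0])

```text
t: 16.55
tool_pos: [436.3, -211.4, 102.2]
tcp_rot: [-3.133, 0.226, 0.002]
force: [0.4, -0.2, 0.6]
width: 56.5
finger_force: 0.0
```

```bash
python3 - <<'E'
from h import *
plan(441.7,-210.4,40,-7.6,2,dec=3)
P=pose();print(P[1][:,2].round(4));d=cam('wrist');save(d,'w9.png');g=cv2.cvtColor(d['img'],cv2.COLOR_RGB2GRAY)
M=np.array(d['mount'])
def pix(X):
    q=M[:3,:3].T@(P[1].T@(np.array(X)-P[0])-M[:3,3]);a=np.arctan2(np.hypot(q[0],q[1]),q[2]);return (q[:2]/np.hypot(*q[:2])*a*d['f']+[d['cx'],d['cy']]).round(1)
a=np.radians(-7.6);X=np.array([np.cos(a),np.sin(a),0]);Y=np.array([-X[1],X[0],0]);C=np.array([441.7,-210.4,30])
for s,t in((1,1),(1,-1),(-1,-1),(-1,1)): print('corner',pix(C+31*s*X+13*t*Y))
u,v=pix(C).astype(int);print(u,v)
print([(i,int(g[v-2:v+3,i].mean())) for i in range(u-32,u+33,2)])
print([(i,int(g[i,u-2:u+3].mean())) for i in range(v-50,v+50,2)])
E
```

```text
step mm 31.2 deg 0.34
[0.065, -0.0225, 0.7772, 0.0, 0.0, -0.0037]
[0.0651, -0.0221, 0.7772, 0.0, 0.0, -0.0037]
[-1.3e-03  9.0e-04 -1.0e+00]
corner [257.1 170.8]
corner [290.2 170.4]
corner [290.1 243.1]
corner [259.2 243.5]
274 208
[(242, 167), (244, 167), (246, 167), (248, 166), (250, 165), (252, 166), (254, 165), (256, 162), (258, 148), (260, 167), (262, 155), (264, 155), (266, 170), (268, 170), (270, 171), (272, 171), (274, 170), (276, 170), (278, 170), (280, 170), (282, 171), (284, 166), (286, 148), (288, 166), (290, 145), (292, 93), (294, 92), (296, 89), (298, 90), (300, 91), (302, 91), (304, 92), (306, 92)]
[(158, 120), (160, 77), (162, 157), (164, 187), (166, 145), (168, 138), (170, 171), (172, 246), (174, 244), (176, 220), (178, 173), (180, 172), (182, 170), (184, 171), (186, 170), (188, 171), (190, 171), (192, 171), (194, 171), (196, 170), (198, 171), (200, 169), (202, 169), (204, 170), (206, 171), (208, 170), (210, 169), (212, 169), (214, 169), (216, 169), (218, 170), (220, 170), (222, 169), (224, 173), (226, 179), (228, 178), (230, 162), (232, 139), (234, 137), (236, 137), (238, 140), (240, 180), (242, 204), (244, 137), (246, 102), (248, 57), (250, 45), (252, 43), (254, 47), (256, 44)]
```

Request:
arm_command(plan=[0.07,-0.02,0.7,0,0,-0.004,0.07,-0.02,0.4,0,0,-0.004,0,0,0,0,0,0,0,0,0,0,0,0])

```text
t: 17.0
tool_pos: [442.8, -210.0, 59.2]
tcp_rot: [-3.135, 0.204, 0.0]
force: [-0.3, 0.2, 0.9]
width: 56.4
finger_force: 0.0
```

```bash
python3 -c "
from h import *
plan(441.7,-210.4,8,-7.6,1)"
```

```text
step mm 51.2 deg -0.14
[-0.026, 0.012, 1.28, 0.0, 0.0, 0.002]
```

Request:
arm_command(plan=[-0.02,0.01,0.5,0,0,0,0,0,0.4,0,0,0,0,0,0.25,0,0,0,0,0,0.12,0,0,0,0,0,0,0,0,0,0,0,0,0,0,0])

```text
t: 17.6
tool_pos: [442.1, -211.1, 8.7]
tcp_rot: [3.134, -0.206, 0.001]
force: [-0.1, -0.3, 0.3]
width: 56.7
finger_force: 0.0
```

Request:
arm_command(plan=[0,0,0,0,0,0,0,0,0,0,0,0,0,0,0,0,0,0,0,0,0,0,0,0,0,0,0,0,0,0,0,0,0,0,0,0], hand=0.1)

```text
t: 18.2
tool_pos: [441.8, -211.0, 8.2]
tcp_rot: [3.135, -0.207, 0.0]
force: [-1.6, 0.1, 2.3]
width: 25.8
finger_force: 29.9
```

Request:
arm_command(plan=[0,0,-0.2,0,0,0,0,0,-0.6,0,0,0,0,0,-0.8,0,0,0,0,0,0,0,0,0])

```text
t: 18.6
tool_pos: [443.4, -211.9, 75.9]
tcp_rot: [3.132, -0.206, 0.009]
force: [0.4, 0.5, -1.2]
width: 25.9
finger_force: 29.9
```

```bash
python3 -c "
from h import *
print(env.get_state()['width'])
plan(508,3,60,-14.8,7)"
```

```text
25.92538308717786
step mm 32.1 deg -1.04
[0.128, -0.791, 0.057, 0.0, 0.0, 0.012]
[0.114, -0.793, 0.057, 0.0, 0.0, 0.012]
[0.099, -0.795, 0.057, 0.0, 0.0, 0.012]
[0.085, -0.797, 0.057, 0.0, 0.0, 0.012]
[0.07, -0.798, 0.057, 0.0, 0.0, 0.012]
[0.056, -0.799, 0.057, 0.0, 0.0, 0.012]
[0.041, -0.8, 0.057, 0.0, 0.0, 0.012]
```

Request:
arm_command(plan=[0.13,-0.79,0,0,0,0.012,0.11,-0.79,0,0,0,0.012,0.1,-0.79,0.06,0,0,0.012,0.09,-0.8,0.06,0,0,0.012,0.07,-0.8,0.06,0,0,0.012,0.06,-0.8,0.06,0,0,0.012,0.04,-0.8,0.06,0,0,0.012,0,0,0,0,0,0])

```text
t: 19.4
tool_pos: [507.2, 6.3, 59.5]
tcp_rot: [-3.115, 0.409, 0.001]
force: [0.4, -0.0, -1.9]
width: 25.5
finger_force: 29.9
```

Request:
arm_command(plan=[0,0,0.4,0,0,0,0,0,0.3,0,0,0,0,0,0,0,0,0,0,0,0,0,0,0])

```text
t: 19.8
tool_pos: [506.9, 3.1, 32.0]
tcp_rot: [3.114, -0.414, -0.001]
force: [-0.2, -0.5, -0.2]
width: 26.1
finger_force: 29.9
```

```bash
python3 -c "
from h import *
P=pose();print(P[1][:,2].round(4))
plan(508,3,12.2,-14.8,1)"
```

```text
[-6.e-04 -0.e+00 -1.e+00]
step mm 19.9 deg 0.33
[0.026, -0.006, 0.496, 0.0, 0.0, -0.004]
```

Request:
arm_command(plan=[0,0,0.25,0,0,0,0,0,0.15,0,0,0,0,0,0.05,0,0,0,0,0,0,0,0,0])

```text
t: 20.2
tool_pos: [506.9, 3.5, 13.7]
tcp_rot: [3.114, -0.413, -0.001]
force: [0.4, -0.9, -0.8]
width: 25.6
finger_force: 29.9
```

Request:
arm_command(plan=[0,0,0.02,0,0,0,0,0,0,0,0,0])

```text
t: 20.4
tool_pos: [507.2, 3.5, 13.4]
tcp_rot: [-3.114, 0.413, -0.0]
force: [-0.5, -1.2, 0.0]
width: 25.3
finger_force: 29.9
```

Request:
arm_command(plan=[0,0,0.015,0,0,0,0,0,0,0,0,0])

```text
t: 20.6
tool_pos: [507.1, 3.5, 12.7]
tcp_rot: [-3.114, 0.413, -0.0]
force: [-0.2, 0.7, -1.2]
width: 25.7
finger_force: 29.9
```

Request:
arm_command(plan=[0,0,0.015,0,0,0,0,0,0,0,0,0])

```text
t: 20.8
tool_pos: [507.1, 3.5, 12.2]
tcp_rot: [-3.114, 0.413, -0.0]
force: [0.2, -0.0, -0.3]
width: 26.1
finger_force: 29.9
```

Request:
arm_command(plan=[0,0,0.01,0,0,0,0,0,0,0,0,0])

```text
t: 21.0
tool_pos: [507.2, 3.5, 12.1]
tcp_rot: [3.114, -0.413, 0.0]
force: [-3.3, 0.1, 7.2]
width: 25.8
finger_force: 29.9
```

Request:
arm_command(plan=[0,0,0,0,0,0,0,0,0,0,0,0,0,0,0,0,0,0,0,0,0,0,0,0], hand=0.6)

```text
t: 21.4
tool_pos: [507.0, 3.5, 11.6]
tcp_rot: [3.114, -0.413, -0.0]
force: [-0.4, 0.2, -0.2]
width: 53.9
finger_force: 0.0
```

Request:
arm_command(plan=[0,0,-0.3,0,0,0,0,0,-0.8,0,0,0,0,0,-0.8,0,0,0,0,0,0,0,0,0], hand=0.85)

```text
t: 21.8
tool_pos: [509.1, 3.4, 92.3]
tcp_rot: [-3.114, 0.413, -0.011]
force: [0.8, -0.6, -0.4]
width: 79.6
finger_force: 0.0
```

Request:
arm_command(plan=[0,0,0,0,0,-0.084,0,0,0,0,0,-0.084,0,0,0,0,0,-0.084,0,0,0,0,0,-0.084,0,0,0,0,0,-0.084,0,0,0,0,0,-0.084])

```text
t: 22.4
tool_pos: [506.9, 3.5, 87.6]
tcp_rot: [-3.03, -0.828, 0.0]
force: [-0.2, -0.7, 0.3]
width: 79.6
finger_force: 0.0
```

Request:
arm_command(plan=[0,0,0,0,0,-0.084,0,0,0,0,0,-0.084,0,0,0,0,0,-0.084,0,0,0,0,0,-0.084,0,0,0,0,0,-0.084,0,0,0,0,0,-0.084,0,0,0,0,0,0,0,0,0,0,0,0])

```text
t: 23.2
tool_pos: [507.0, 3.6, 87.6]
tcp_rot: [-2.486, -1.921, 0.0]
force: [0.2, 0.1, -0.2]
width: 80.1
finger_force: 0.0
```

```bash
python3 - <<'E'
from h import *
P=pose();print(P[0].round(1),P[1][:,2].round(4))
plan(507.2,3.5,40,75,1)
d=cam('wrist');save(d,'w10.png');g=cv2.cvtColor(d['img'],cv2.COLOR_RGB2GRAY);S=cv2.cvtColor(d['img'],cv2.COLOR_RGB2HSV)[...,1]
print([(i,int(g[i,268:280].mean()),int(S[i,268:280].mean())) for i in range(180,290,2)])
for v in range(200,290,10): print(v,onz(*ray(d,274,v,P),34)[:2].round(1),end=' ')
E
```

```text
[507.    3.6  87.6] [-1.e-04  0.e+00 -1.e+00]
step mm 47.6 deg -0.40
[0.0, 0.006, 1.191, 0.0, 0.0, 0.004]
[(180, 214, 85), (182, 202, 92), (184, 209, 89), (186, 213, 86), (188, 217, 83), (190, 219, 81), (192, 221, 78), (194, 226, 72), (196, 230, 63), (198, 226, 36), (200, 206, 6), (202, 196, 5), (204, 198, 5), (206, 216, 3), (208, 247, 0), (210, 246, 0), (212, 246, 0), (214, 247, 0), (216, 247, 0), (218, 247, 0), (220, 247, 0), (222, 247, 0), (224, 248, 0), (226, 225, 2), (228, 195, 5), (230, 197, 5), (232, 196, 4), (234, 225, 3), (236, 247, 0), (238, 246, 0), (240, 240, 35), (242, 241, 35), (244, 241, 34), (246, 240, 38), (248, 236, 50), (250, 213, 86), (252, 181, 98), (254, 183, 98), (256, 179, 100), (258, 207, 91), (260, 235, 54), (262, 223, 77), (264, 182, 101), (266, 174, 102), (268, 180, 101), (270, 182, 101), (272, 163, 101), (274, 147, 101), (276, 138, 101), (278, 93, 80), (280, 46, 34), (282, 36, 24), (284, 39, 23), (286, 39, 22), (288, 36, 23)]
200 [509.8  22.5] 210 [507.8  15. ] 220 [505.8   7.2] 230 [503.7  -0.6] 240 [501.6  -8.7] 250 [499.4 -17. ] 260 [497.2 -25.5] 270 [494.9 -34.3] 280 [492.5 -43.4]
```

Request:
arm_command(plan=[0.02,0,0.6,0,0,0.004,0,0,0.55,0,0,0,0,0,0.35,0,0,0,0,0,0.2,0,0,0,0,0,0.12,0,0,0,0,0,0,0,0,0])

```text
t: 23.85
tool_pos: [507.3, 4.3, 14.8]
tcp_rot: [-2.488, -1.917, 0.0]
force: [0.2, 0.2, 0.0]
width: 80.0
finger_force: 0.0
```

Request:
arm_command(plan=[0,0,0,0,0,0,0,0,0,0,0,0,0,0,0,0,0,0,0,0,0,0,0,0,0,0,0,0,0,0], hand=0.55)

```text
t: 24.35
tool_pos: [507.6, 4.3, 15.4]
tcp_rot: [2.488, 1.918, 0.001]
force: [-1.2, 0.3, 5.4]
width: 62.1
finger_force: 30.0
```

Request:
arm_command(plan=[0,0,-0.2,0,0,0,0,0,-0.7,0,0,0,0,0,-0.8,0,0,0,0,0,0,0,0,0])

```text
t: 24.75
tool_pos: [509.1, 4.2, 86.9]
tcp_rot: [2.485, 1.916, 0.007]
force: [0.1, -0.4, -0.8]
width: 61.6
finger_force: 30.0
```

Request:
arm_command(plan=[0.7,-0.18,0,0,0,0,0.7,-0.18,0,0,0,0,0.7,-0.18,0,0,0,0,0.7,-0.18,0,0,0,0,0,0,0,0,0,0,0,0,0,0,0,0])

```text
t: 25.35
tool_pos: [507.6, 120.0, 82.5]
tcp_rot: [-2.487, -1.919, 0.001]
force: [0.2, 0.2, -0.4]
width: 61.8
finger_force: 30.0
```

```bash
python3 - <<'E'
from h import *
P=pose();d=cam('wrist');save(d,'w11.png');print(P[0].round(1),env.get_state()['width'])
g=cv2.cvtColor(d['img'],cv2.COLOR_RGB2GRAY)
print([(v,int(g[v,273:278].mean())) for v in range(226,300,2)])
# bay -1 target before boat offset
C=np.array([513.1,275.6])-38*np.array([.2554,.9668]);print(C)
plan(C[0],C[1],60,75.2,3)
E
```

```text
[507.6 120.   82.5] 61.78955053377439
[(226, 43), (228, 40), (230, 121), (232, 224), (234, 219), (236, 205), (238, 207), (240, 207), (242, 209), (244, 209), (246, 211), (248, 246), (250, 247), (252, 247), (254, 247), (256, 247), (258, 247), (260, 247), (262, 247), (264, 245), (266, 191), (268, 158), (270, 157), (272, 156), (274, 157), (276, 157), (278, 157), (280, 157), (282, 165), (284, 249), (286, 248), (288, 212), (290, 173), (292, 174), (294, 179), (296, 181), (298, 183)]
[503.3948 238.8616]
step mm 40.5 deg -0.02
[0.953, -0.287, 0.188, 0.0, 0.0, 0.0]
[0.953, -0.288, 0.188, 0.0, 0.0, 0.0]
[0.953, -0.288, 0.188, 0.0, 0.0, 0.0]
```

Request:
arm_command(plan=[0.71,-0.215,0.14,0,0,0,0.71,-0.215,0.14,0,0,0,0.71,-0.215,0.14,0,0,0,0.71,-0.215,0.14,0,0,0,0,0,0,0,0,0,0,0,0,0,0,0])

```text
t: 26.0
tool_pos: [503.5, 237.8, 60.2]
tcp_rot: [-2.488, -1.918, 0.001]
force: [0.1, -0.3, 0.3]
width: 61.8
finger_force: 30.0
```

```bash
python3 - <<'E'
from h import *
P=pose();d=cam('wrist');save(d,'w12.png');print(P[0].round(1))
g=cv2.cvtColor(d['img'],cv2.COLOR_RGB2GRAY)
print([(v,int(g[v,293:298].mean())) for v in range(100,300,2)])
plan(503.2,238.2,40,75.2,1)
M=np.array(d['mount']);T=P[1];Y=np.array([.2554,.9668,0]);C=np.array([513.1,275.6,28])
for k in (55,59,17,21,-21,-17):
    q=M[:3,:3].T@(T.T@(C+k*Y-P[0])-M[:3,3]);a=np.arctan2(np.hypot(q[0],q[1]),q[2]);print(k,(q[:2]/np.hypot(*q[:2])*a*d['f']+[d['cx'],d['cy']]).round(1))
E
```

```text
[503.5 237.8  60.2]
[(100, 137), (102, 136), (104, 135), (106, 137), (108, 209), (110, 229), (112, 230), (114, 231), (116, 231), (118, 231), (120, 231), (122, 232), (124, 231), (126, 231), (128, 231), (130, 230), (132, 231), (134, 231), (136, 231), (138, 230), (140, 231), (142, 231), (144, 231), (146, 204), (148, 137), (150, 202), (152, 230), (154, 193), (156, 157), (158, 197), (160, 235), (162, 248), (164, 247), (166, 225), (168, 208), (170, 230), (172, 248), (174, 247), (176, 247), (178, 247), (180, 247), (182, 247), (184, 247), (186, 248), (188, 212), (190, 208), (192, 214), (194, 246), (196, 247), (198, 246), (200, 141), (202, 134), (204, 149), (206, 219), (208, 227), (210, 199), (212, 223), (214, 224), (216, 225), (218, 225), (220, 226), (222, 225), (224, 225), (226, 218), (228, 170), (230, 154), (232, 218), (234, 224), (236, 207), (238, 208), (240, 208), (242, 208), (244, 210), (246, 214), (248, 246), (250, 247), (252, 247), (254, 247), (256, 247), (258, 247), (260, 247), (262, 247), (264, 248), (266, 213), (268, 157), (270, 155), (272, 157), (274, 156), (276, 156), (278, 158), (280, 155), (282, 159), (284, 231), (286, 248), (288, 248), (290, 72), (292, 37), (294, 40), (296, 39), (298, 42)]
step mm 20.5 deg -0.02
[0.016, -0.018, 0.511, 0.0, 0.0, 0.0]
55 [276.5  96.5]
59 [276.5  90.4]
17 [276.4 154.7]
21 [276.4 148.6]
-21 [276.3 210.1]
-17 [276.3 204.5]
```

Request:
arm_command(plan=[0.01,0,0.4,0,0,0,0,0,0.3,0,0,0,0,0,0.2,0,0,0,0,0,0.15,0,0,0,0,0,0.03,0,0,0,0,0,0,0,0,0])

```text
t: 26.65
tool_pos: [503.7, 238.9, 17.3]
tcp_rot: [-2.488, -1.918, -0.0]
force: [-0.1, -0.4, -0.9]
width: 61.9
finger_force: 30.0
```

Request:
arm_command(plan=[0,0,0.02,0,0,0,0,0,0,0,0,0])

```text
t: 26.85
tool_pos: [503.8, 239.0, 16.8]
tcp_rot: [2.488, 1.918, 0.001]
force: [0.1, 0.1, -0.4]
width: 62.3
finger_force: 30.0
```

Request:
arm_command(plan=[0,0,0.02,0,0,0,0,0,0,0,0,0])

```text
t: 27.05
tool_pos: [503.6, 238.9, 15.7]
tcp_rot: [2.488, 1.918, 0.0]
force: [0.3, 0.1, -0.7]
width: 62.0
finger_force: 30.0
```

Request:
arm_command(plan=[0,0,0.015,0,0,0,0,0,0,0,0,0])

```text
t: 27.25
tool_pos: [503.6, 238.9, 15.0]
tcp_rot: [-2.488, -1.918, -0.0]
force: [0.1, -0.9, -0.3]
width: 61.9
finger_force: 30.0
```

Request:
arm_command(plan=[0,0,0.02,0,0,0,0,0,0,0,0,0])

```text
t: 27.45
tool_pos: [503.6, 238.9, 14.1]
tcp_rot: [-2.488, -1.918, 0.0]
force: [0.8, 0.1, -0.2]
width: 61.9
finger_force: 30.0
```

Request:
arm_command(plan=[0,0,0.015,0,0,0,0,0,0,0,0,0])

```text
t: 27.65
tool_pos: [503.6, 238.9, 13.6]
tcp_rot: [-2.488, -1.918, 0.0]
force: [-0.2, 0.3, -1.3]
width: 62.0
finger_force: 30.0
```

Request:
arm_command(plan=[0,0,0.01,0,0,0,0,0,0,0,0,0])

```text
t: 27.85
tool_pos: [503.6, 239.0, 13.4]
tcp_rot: [2.488, 1.918, 0.0]
force: [-3.0, 0.1, 3.4]
width: 61.6
finger_force: 30.0
```

Contact. I'll release, retreat upward and check.

Request:
arm_command(plan=[0,0,0,0,0,0,0,0,0,0,0,0,0,0,0,0,0,0], hand=0.8)

```text
t: 28.15
tool_pos: [503.7, 238.9, 13.2]
tcp_rot: [2.488, 1.918, 0.0]
force: [-0.2, -0.3, -0.4]
width: 74.7
finger_force: 0.0
```

Request:
arm_command(plan=[0,0,-0.3,0,0,0,0,0,-0.8,0,0,0,0,0,-0.9,0,0,0,0,0,-0.9,0,0,0,0,0,-0.3,0,0,0,0,0,0,0,0,0,0,0,0,0,0,0])

```text
t: 28.85
tool_pos: [503.2, 238.7, 140.2]
tcp_rot: [-2.488, -1.918, 0.002]
force: [-0.5, -0.6, 0.2]
width: 74.8
finger_force: 0.0
```

```bash
python3 - <<'E'
from h import *
P=pose();d=cam('wrist');dep=d['depth']
for k in (0,-1):
    C=np.array([513.1,275.6])+38*k*np.array([.2554,.9668]);hs=[]
    for v in range(90,290,2):
        for u in range(215,340,2):
            if dep[v,u]<=0: continue
            x,y=u-d['cx'],v-d['cy'];a=np.hypot(x,y)/d['f'];o,r=ray(d,u,v,P);X=o+r*dep[v,u]/np.cos(a)
            if abs((X[:2]-C)@[.2554,.9668])<14 and abs((X[:2]-C)@[.9668,-.2554])<34: hs.append(X[2])
    print(k,len(hs),np.percentile(hs,[50,75,90,98]).round(1))
t=cam('top');a=cv2.resize(t['img'][150:290,195:425],None,fx=2.4,fy=2.4,interpolation=cv2.INTER_CUBIC)
b=cv2.resize(d['img'][70:290,180:370],(237,275));o=np.zeros((336,a.shape[1]+237,3),np.uint8);o[:,:a.shape[1]]=a;o[:275,a.shape[1]:]=b
cv2.imwrite('pics/end.png',o[...,::-1])
E
```

```text
0 529 [12.  31.7 32.8 33.3]
-1 544 [21.1 31.7 32.7 33.6]
```

View pics/end.png

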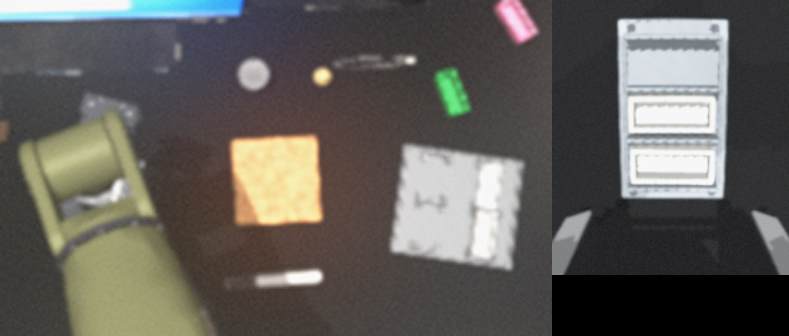

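The picture shows both boats flat in adjacent bays (right panel, about (672,115) and (672,165)). The tray still holds the shallow boat and the third deep boat, the pad is bare, and the things in view are where they were.

```bash
python3 -c "
from plant import env
print(env.sign_off())"
```

```text
the job is handed in; nothing more can be done
None
```

Two deep boats now lie fully down in the middle and tray-side bays of the grey carrier; each was set on the cork pad and re-gripped by its ends on the way. The job was handed in at about 29 s.

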